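Level the rocking desktop router

TASK

The desktop engraving router rocks on the bench because its adjustable front foot hangs clear. Screw that foot down with the round black knob until it just bears on the bench and the router stands firm on all four feet, without jacking any other foot up; then let go of the knob and push the small lock lever beside it round until it is fully home, so that the screw stays put. Don't jam the foot down, tip or shift the machine, and leave the things lying round it alone.

Things in the scene. Friction and masses are not known exactly. Their poses are not given: they have to be found in the camera images.
- router: Desktop engraving router, 3.8 kg, loose; frame 200 x 240 mm (x, y), plywood bed 69 mm above the bench, gantry over its +y half (x +-110, motor to x -152 mm; y 15 to 85, spindle to y -40 mm; 235 mm high). Origin: on the bench under the middle of the frame, axes along its sides. Three fixed rubber feet at x, y = -85, -100; -85, 105; 85, 105 mm; a bracket at 75, -150 mm carries the adjustable one.
- screw_axis (a point): Point fixed to the router, on the vertical axis of the levelling screw, at the top face (60 mm above the bench) of the grey block it passes through (21 mm to -x, 51 mm to +x, 17 mm to either y from the axis). The 16 mm threaded stud stands up from here to the knob; nothing else near is higher than the lever's hub, 14 mm above this point, but for the gantry.
- knob_mid (a point): Point fixed to the router, on the screw axis, 43 mm above the block: mid-height of the round fluted black knob (45 mm across, 26 mm high, so its flat top is 56 mm above the block) when the foot just touches. At the start the knob sits 2 to 5.7 mm higher (not known better). Clockwise from above screws it down, knob and foot together, 8 mm a full turn; stiff (0.06 N m), stays where left.
- foot_below (a point): Point fixed to the router, on the screw axis, on the bench: where the 39 mm swivel foot will touch. Its rubber cushion gives 8 N/mm: turned on after first touch, the foot takes up about 10 N a radian; 0.5 to 10 N is just bearing, from 13 N another foot lifts. While it hangs clear, 6 to 9 N down on the knob tips the router until it meets the bench; once it bears, such a press hardly dips.
- lock_lever (a joint): Angle of the lock lever, rad, growing clockwise from above: 0 fully open (lever along the router's +x, turned 0.1 rad clockwise), 1.4 fully home at its stop (nearly along -y). Starts at 0 to 0.35. Its cam presses a brake shoe on the stud: 0.12 N m of friction, from about 1.1 on rising to 0.2 N m at the stop, where it stays.
- lever_pivot (a point): Vertical pivot axis of the lock lever, fixed to the router, 34 mm to +x of the screw axis, 6.5 mm above the top of the block (the lever's mid-height).
- lever_ball (a point): Centre of the black ball, 17 mm across, at the end of the lock lever, 58 mm from the pivot, 67.5 mm above the bench; between hub (23 mm across) and ball the lever is an 8 mm round bar. 18 mm or more of free air below the lever; nothing stands beside it.
- tape_roll: Roll of masking tape lying flat, 96 mm across, 24 mm high, bystander. Origin: centre of its underside.
- offcut_2: Small wooden offcut, 40 x 60 x 22 mm, bystander. Origin: centre of its underside.
- screwdriver_1: Slotted screwdriver with red handle, 200 mm long along its x, 38 mm high, bystander. Origin: centre of its underside.

How it is judged:
By the outcome, as a careful person would: the job done as asked, in the order asked, and still so for the second after the job is handed in, with the robot touching nothing.
It also fails if it takes over 72 s, if anything falls off the work surface, if the arm or the gripper's body presses on something with over 40 N, if the wrist force passes 120 N, or if a joint passes its speed limit or range.

ROBOT

A 7-joint arm with a two-finger parallel gripper is mounted at the origin on a cart in front of the work surface, level with it; the furniture and walls round the work are solid. World frame = base frame: x ahead of the robot, y to its left, z up, the work surface at z = 0. Lengths are in m, angles in rad, forces in N, time in s.
With the tool pointing down it reaches from about 0.35 to 0.775 m from the base axis. Payload 3.1 kg.
Tool frame: the origin (TCP) lies on the mounting face of the last link; the fingertips stand 173 mm ahead of it and the grasp point (between the pads) lies 155 mm ahead of it; z points along the fingers, y is the line along which they close (so a half turn about z gives the same grasp; the last joint's range is limited). The gripper opens to 85 mm and grips with 20 to 120 N. Pads are 22 mm wide; open, the fingers measure 114 mm over their backs; the gripper's body (76 mm by 85 mm) begins 54 mm behind the grasp point. The pads swing forward as they close: fully open they stand 13 mm farther back than shut.
Start: joints at [1.16, 0.311, 0.014, 1.512, -0.004, 1.319, -0.027], TCP at [0.198, -0.513, 0.405] pointing down, gripper open.
Joint ranges: [-2.7, 2.7], [-0.3, 1.91], [-1.27, 1.3], [0.12, 2.57], [-1.44, 4.58], [0.2, 2.03], [-3.05, 3.05]. Speed limits (rad/s): [2.79, 2.79, 3.14, 3.14, 3.14, 3.14, 3.14].

INTERFACE

Orientations are given as a unit quaternion [w, x, y, z].
In Python, from cell import r gives the robot as it stands. The module is installed in compiled form; this text tells all that it offers.
- The arm moves only by the shell command python3 -m handwheel 'ROWS'. ROWS is a JSON object of lists of equal length, an entry for each row: "gripper": the finger opening in mm, from 0 to 85.4; "travel": the shift along the world's x, y, z in units of 25 mm (1.0 is 25 mm), a list of three; "twist": the turn about the world's z in units of 6 degrees (1.0 is 6 degrees). A call has 1 to 10 rows; each row is the pose to reach, as a shift and turn from the pose commanded when the call began; what a row does not reach only later rows make up. A row lasts 1/12 s, in which the tool goes at most 41.7 mm and 7.16 degrees, less where a joint would pass 70% of its speed; a pose out of reach is approached as far as the arm can. A call with a gripper value outside its range is refused whole. The fingers move at their own pace and stop on an object; the grip force is fixed at half the most. Time passes only in rows, so rows that repeat a pose let the fingers close. It gives the time, the measured TCP pose, the force, the opening and the grip force at its end, in the units of the state.
- r.state(): the state, without advancing time (a new reading comes with each control period).
- r.get_image(name): name is "scene" or "side" or "wrist"; returns the picture (384x512x3 uint8, red, green, blue); there is no depth.
- r.camera_info(name): a dict with "fovy" (degrees; the focal length in pixels is half the picture's height over the tangent of half this angle, whatever the lens; pixels are square), "cx", "cy" (the principal point, pixels), "k1" (the pictures are not rectified: a ray, as slopes to the right and down, at radius r is drawn at 1 + k1 r^2 times it, then the intrinsics apply), "origin" and "attitude" of the camera in the world; the wrist camera has in their place "tool_from_camera" (4x4, takes a point from camera to tool coordinates, whose origin is the TCP and whose axes are the flange's). Camera axes: x right, y up, looking along -z (the intrinsics and any distortion apply to the point x, -y, -z); pixel columns grow to the right and rows downward; lengths in m; the calibration is good to about 2 mm. A picture is of the moment at which its call begins: read the wrist's pose just before it. camera_info takes no time and is no camera call.
- r.job_done(): hands the job in; it is judged then, once.
Trained networks look in the newest picture that a camera, given by its name, has taken for a name from the list of things; names that differ only in an ending like _2 or _b are one class to them, and where a whole thing is asked for, a point or a joint stands for the part that bears it (a point fixed in the world has none). Each returns a list of dicts, best first, with "confidence" (0 to 1); they miss things now and then, are a little off and sometimes report something else, mostly with a low value. They report only what shows in the picture. A call takes as long as a camera call.
- r.masks_of(thing, camera): "pixels" (384x512 bool, what is visible of it) and "rect" ([left, top, width, height] in pixels, round what is visible of it).
- r.spot_point(thing, camera): "location" ([column, row] in pixels: a listed point, or the origin of a listed thing).
The state is a dict: "clock": time; "joint_positions": joint angles; "qvel": joint speeds; "joint_efforts": joint torques, N m; "tcp_pos": TCP position; "ee_rot": TCP orientation; "contact_force": force on the tool from outside, world axes, zero at the start; "wrist_torque": the same for the moment, N m; "gripper_width": opening from 0.0 (shut) to 1.0 (fully open); "finger_force": force on a finger pad.
Only numpy, scipy, OpenCV 4.12 (cv2) and the standard library are available. Lean on these libraries where they do the work, as an engineer would, in place of code of your own. Each camera call takes 0.05 s, during which the arm holds its last target. There are 200 camera calls.

## Working session

There is one attempt and no reset: what is moved stays moved. The work goes in short steps, Python scripts to look and compute and a shell command to move; the robot and the scene stay as the last step left them, time stands still between calls to the robot, and variables do not carry over. Pictures are saved under pics/ and viewed, at most 10 in all, crops included, and the job is handed in when it is done.

```bash
mkdir -p pics
cat > h.py <<'E'
import numpy as np, cv2
from cell import r
from scipy.spatial.transform import Rotation as R
def q(w): return R.from_quat([w[1],w[2],w[3],w[0]]).as_matrix()
def cam(n,st=None):
    c=r.camera_info(n); f=192/np.tan(np.radians(c['fovy'])/2)
    if n=='wrist':
        st=st or r.state(); T=np.array(c['tool_from_camera']); Q=q(st['ee_rot'])
        return c,f,Q@T[:3,3]+np.array(st['tcp_pos']),Q@T[:3,:3]
    a=np.array(c['attitude'],float)
    return c,f,np.array(c['origin']),(q(a) if a.size==4 else a.reshape(3,3))
def ray(n,px,st=None):
    c,f,o,A=cam(n,st); d=np.array([(px[0]-c['cx'])/f,(px[1]-c['cy'])/f]); u=d.copy()
    for _ in range(20): u=d/(1+c['k1']*(u@u))
    v=A@np.array([u[0],-u[1],-1]); return o,v/np.linalg.norm(v)
def onz(n,px,z,st=None):
    o,v=ray(n,px,st); return o+v*(z-o[2])/v[2]
def proj(n,p,st=None):
    c,f,o,A=cam(n,st); v=A.T@(np.array(p)-o); u=np.array([v[0],-v[1]])/-v[2]; u=u*(1+c['k1']*(u@u))
    return u*f+[c['cx'],c['cy']]
def save(n,name):
    im=r.get_image(n); cv2.imwrite('pics/'+name+'.png',im[:,:,::-1]); return im
E
python3 - <<'E'
from h import *
for n in ['scene','side','wrist']:
    print(n,{k:np.round(v,3).tolist() if not isinstance(v,str) else v for k,v in r.camera_info(n).items()})
a=save('scene','s0');b=save('side','d0'); cv2.imwrite('pics/both.png',cv2.resize(np.vstack([a,b])[:,:,::-1],(400,600)))
Z=dict(router=0,screw_axis=.06,knob_mid=.107,foot_below=0,lever_pivot=.0665,lever_ball=.0675,tape_roll=0,offcut_2=0,screwdriver_1=0)
for n in ['scene','side']:
    for t,z in Z.items():
        for d in r.spot_point(t,n)[:2]:
            print(n,t,round(d['confidence'],2),np.round(d['location']),np.round(onz(n,d['location'],z),4))
print(r.state())
E
```

```text
scene {'fovy': 53.136, 'cx': 256.972, 'cy': 194.057, 'k1': 0.005, 'origin': [-0.071, 0.829, 0.533], 'attitude': [-0.361, -0.187, 0.439, 0.801]}
side {'fovy': 53.553, 'cx': 251.179, 'cy': 192.059, 'k1': 0.023, 'origin': [0.758, 0.702, 0.918], 'attitude': [0.341, 0.09, 0.239, 0.905]}
wrist {'fovy': 61.689, 'cx': 256.768, 'cy': 191.246, 'k1': -0.091, 'tool_from_camera': [[0.0, 0.962, 0.272, 0.068], [1.0, -0.0, -0.001, -0.002], [-0.001, 0.272, -0.962, 0.03], [0.0, 0.0, 0.0, 1.0]]}
scene router 0.7 [184. 283.] [0.395  0.5808 0.    ]
scene router 0.66 [292. 220.] [0.3988 0.2849 0.    ]
scene screw_axis 0.8 [234. 213.] [0.4425 0.4227 0.06  ]
scene knob_mid 0.92 [237. 196.] [0.4331 0.4195 0.107 ]
scene foot_below 0.7 [236. 235.] [0.441  0.4183 0.    ]
scene lever_pivot 0.97 [225. 203.] [0.4767 0.4191 0.0665]
scene lever_pivot 0.57 [287. 176.] [0.4713 0.2337 0.0665]
scene lever_ball 0.55 [219. 186.] [0.5379 0.3872 0.0675]
scene tape_roll 0.96 [320. 242.] [0.3045 0.2972 0.    ]
scene offcut_2 0.56 [290. 223.] [0.3932 0.2977 0.    ]
scene offcut_2 0.44 [289. 177.] [0.5422 0.1482 0.    ]
scene s
[... 761 characters left out ...]
ray([ 1.16028466,  0.31086841,  0.01399015,  1.51144132, -0.00440038,
        1.31917556, -0.0271983 ]), 'qvel': array([ 0.00102432,  0.00072762,  0.00046246, -0.00045166,  0.00118823,
        0.00111801,  0.00167997]), 'joint_efforts': array([ 2.89111977e-04, -3.79810989e+01,  1.45809227e-01, -2.30867833e+01,
        1.20716248e-02,  2.11212697e-03,  1.13917085e-05]), 'tcp_pos': array([ 0.19832701, -0.51302811,  0.40474491]), 'ee_rot': array([6.93834905e-05, 9.83037389e-01, 1.83405254e-01, 6.06428533e-06]), 'contact_force': array([-0.04592169, -0.10413466,  0.07180914]), 'wrist_torque': array([-0.00280126,  0.01962496,  0.0084902 ]), 'finger_force': 0.0, 'gripper_width': 1.0039505457213949}
```

View pics/s0.png

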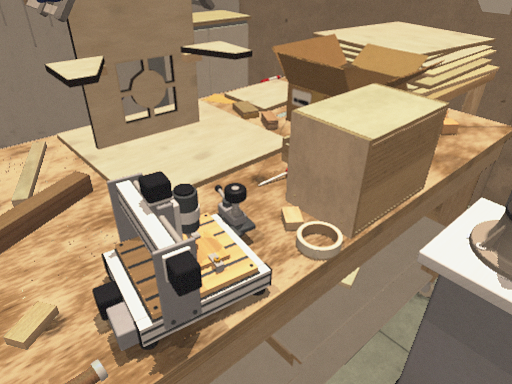

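View pics/d0.png

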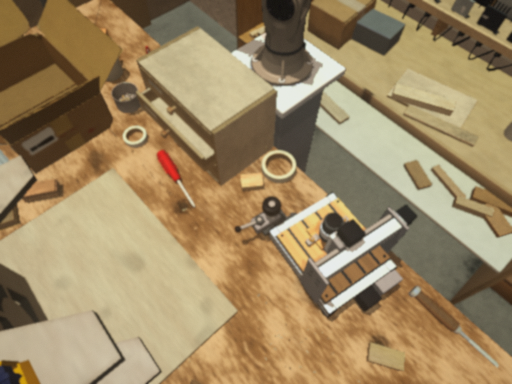

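Run:
```python
from h import *
def tri(a,b):
    o1,v1=ray('scene',a);o2,v2=ray('side',b)
    s=np.linalg.lstsq(np.c_[v1,-v2],o2-o1,rcond=None)[0]
    return np.round((o1+v1*s[0]+o2+v2*s[1])/2,3), np.round(np.linalg.norm(o1+v1*s[0]-o2-v2*s[1]),4)
print('box tops',tri((357,135),(275,95)),tri((290,122),(217,145)),tri((375,85),(140,70)),tri((445,103),(198,28)))
print('bottom',onz('scene',(352,222),0),onz('side',(222,178),0))
print('knob',tri((237,196),(271,207)),'ball',tri((219,186),(233,230)),'piv',tri((225,203),(260,220)))
for n in ['scene','side']:
  for t in ['knob_mid','lever_ball','lever_pivot']:
    print(n,t,[(round(d['confidence'],2),np.round(d['location'],1)) for d in r.spot_point(t,n)[:3]])
  for d in r.masks_of('router',n)[:1]: print(d['confidence'],d['rect'])
```

```text
box tops (array([0.288, 0.252, 0.242]), np.float64(0.0007)) (array([0.466, 0.247, 0.207]), np.float64(0.0098)) (array([ 0.466, -0.067,  0.222]), np.float64(0.0218)) (array([ 0.273, -0.07 ,  0.234]), np.float64(0.0007))
bottom [0.30283156 0.18553274 0.        ] [0.44650449 0.22134968 0.        ]
knob (array([0.442, 0.414, 0.099]), np.float64(0.0026)) ball (array([0.542, 0.387, 0.065]), np.float64(0.0034)) piv (array([0.477, 0.415, 0.067]), np.float64(0.0053))
scene knob_mid [(0.92, array([237.3, 195.8]))]
scene lever_ball [(0.55, array([219.2, 186.1]))]
scene lever_pivot [(0.97, array([224.7, 203. ])), (0.57, array([286.8, 175.8]))]
0.69 [92.0, 172.2, 180.7, 175.3]
side knob_mid [(0.65, array([259.1, 220.2])), (0.64, array([271.2, 206.7]))]
side lever_ball [(0.51, array([233. , 229.8])), (0.36, array([175.6, 179.3]))]
side lever_pivot [(0.59, array([260.2, 219.5]))]
0.79 [235.1, 192.6, 179.8, 123.5]
```

```bash
python3 -m handwheel '{"gripper":[85,85,85,85,85,85],"travel":[[6,5.2,3.2],[6,5.2,3.2],[6,5.2,3.2],[6,5.2,3.2],[6,5.2,3.2],[6,5.2,3.2]],"twist":[0,0,0,0,0,0]}'; python3 -m handwheel '{"gripper":[85,85,85,85,85,85,85,85,85,85],"travel":[[8.4,13.2,0],[8.4,13.2,0],[8.4,13.2,0],[8.4,13.2,0],[8.4,13.2,0],[8.4,13.2,0],[8.4,13.2,0],[8.4,13.2,0],[8.4,13.2,0],[8.4,13.2,0]],"twist":[0,0,0,0,0,0,0,0,0,0]}'; python3 -c "
from h import *; print(r.state()['joint_positions'])"
```

```text
clock: 1.9
tcp_pos: [0.3553, -0.3766, 0.4882]
ee_rot: [0.001, 0.982, 0.19, 0.005]
contact_force: [0.8, 1.6, 0.8]
gripper_width: 0.994
finger_force: 0.0
clock: 2.73
tcp_pos: [0.5601, -0.0461, 0.4844]
ee_rot: [-0.003, 0.982, 0.188, 0.001]
contact_force: [-0.7, 0.7, -0.6]
gripper_width: 0.996
finger_force: 0.0
[ 0.31055801  0.33282963 -0.36248757  1.30845713  0.1106759   1.51932436
 -1.23139896]
```

```bash
python3 -m handwheel '{"gripper":[85,85,85,85,85,85,85,85,85,85],"travel":[[-3.2,12.5,0],[-3.2,12.5,0],[-3.2,12.5,0],[-3.2,12.5,0],[-3.2,12.5,0],[-3.2,12.5,0],[-3.2,12.5,0],[-3.2,12.5,0],[-3.2,12.5,0],[-3.2,12.5,0]],"twist":[11.5,11.5,11.5,11.5,11.5,11.5,11.5,11.5,11.5,11.5]}'; python3 -m handwheel '{"gripper":[85,85,85,85,85,85,85,85,85,85],"travel":[[-1.5,5.9,-3.4],[-1.5,5.9,-3.4],[-1.5,5.9,-3.4],[-1.5,5.9,-3.4],[-1.5,5.9,-3.4],[-1.5,5.9,-3.4],[-1.5,5.9,-3.4],[-1.5,5.9,-3.4],[-1.5,5.9,-3.4],[-1.5,5.9,-3.4]],"twist":[11.5,11.5,11.5,11.5,11.5,11.5,11.5,11.5,11.5,11.5]}'
cat > look.py <<'E'
from h import *
import sys
st=r.state(); save('wrist',sys.argv[1])
print(np.round(st['joint_positions'],2),np.round(st['tcp_pos'],4),'fx',np.round(q(st['ee_rot']),3).tolist())
for t,z in dict(screw_axis=.06,knob_mid=.107,lever_pivot=.0665,lever_ball=.0675).items():
    for d in r.spot_point(t,'wrist')[:2]:
        print(t,round(d['confidence'],2),np.round(d['location']),np.round(onz('wrist',d['location'],z,st),4))
E
python3 look.py w1
```

```text
clock: 3.57
tcp_pos: [0.4767, 0.2625, 0.4848]
ee_rot: [-0.001, 0.702, 0.712, 0.0]
contact_force: [0.5, -0.5, -0.2]
gripper_width: 0.997
finger_force: 0.0
clock: 4.4
tcp_pos: [0.4413, 0.4067, 0.3994]
ee_rot: [-0.0, 0.179, 0.984, -0.0]
contact_force: [-0.5, 0.1, 0.7]
gripper_width: 0.999
finger_force: 0.0
[-0.19  0.58 -0.95  1.35  0.47  1.44  0.09] [0.4413 0.4067 0.3994] fx [[-0.936, 0.352, -0.0], [0.352, 0.936, -0.0], [0.0, -0.0, -1.0]]
screw_axis 0.64 [278. 256.] [0.5329 0.3974 0.06  ]
screw_axis 0.62 [263. 171.] [0.44   0.4146 0.06  ]
knob_mid 0.83 [270. 180.] [0.4396 0.4195 0.107 ]
lever_pivot 0.73 [274. 203.] [0.473  0.4133 0.0665]
lever_ball 0.9 [276. 259.] [0.5306 0.3951 0.0675]
```

View pics/w1.png

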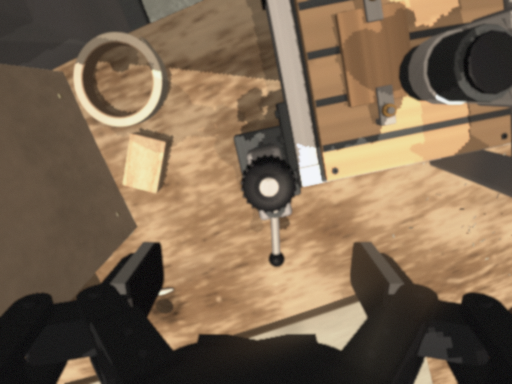

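Run:
```python
from h import *
st=r.state()
a,b=[onz('wrist',p,.069,st) for p in [(293,0),(326,180)]]
print('edge',np.degrees(np.arctan2(*(a-b)[1::-1])), a,b)
a,b=[onz('wrist',p,.069,st) for p in [(326,180),(512,143)]]
print('edge2',np.degrees(np.arctan2(*(a-b)[1::-1])), a,b)
print('cap',[onz('wrist',(269,187),z,st) for z in (.118,.122)])
im=r.get_image('wrist')[130:280,210:340,::-1]; cv2.imwrite('pics/c1.png',cv2.resize(im,None,fx=4,fy=4,interpolation=3))
```

```text
edge 171.7039037466932 [0.30663301 0.49236231 0.069     ] [0.4682258  0.46879972 0.069     ]
edge2 -99.30151171865165 [0.4682258  0.46879972 0.069     ] [0.49918691 0.65783668 0.069     ]
cap [array([0.44212285, 0.41778604, 0.118     ]), array([0.44106493, 0.41802611, 0.122     ])]
```

View pics/c1.png

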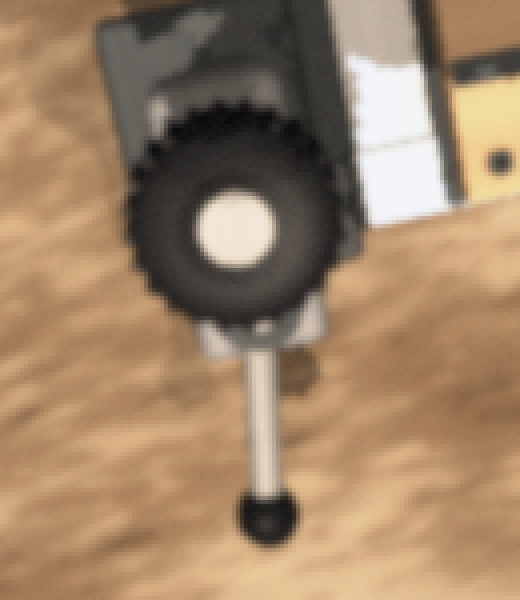

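```bash
python3 -m handwheel '{"gripper":[0,0,0,0,0,0,0,0,0,0],"travel":[[0,0.43,0],[0,0.43,0],[0,0.43,0],[0,0.43,-1.2],[0,0.43,-2],[0,0.43,-3],[0,0.43,-3.5],[0,0.43,-3.9],[0,0.43,-3.9],[0,0.43,-3.9]],"twist":[11.9,11.9,11.9,11.9,11.9,11.9,11.9,11.9,11.9,11.9]}'; python3 -m handwheel '{"gripper":[0,0,0,0,0,0,0,0,0,0],"travel":[[0,0,0],[0,0,0],[0,0,0],[0,0,0],[0,0,0],[0,0,0],[0,0,0],[0,0,0],[0,0,0],[0,0,0]],"twist":[11.9,11.9,11.9,11.9,11.9,11.9,11.9,11.9,11.9,11.9]}';python3 -c "
from h import *; s=r.state();print(s['joint_positions'],s['tcp_pos'],s['contact_force'],s['wrist_torque'])"
```

```text
clock: 5.53
tcp_pos: [0.441, 0.4173, 0.301]
ee_rot: [-0.001, -0.429, 0.903, -0.001]
contact_force: [-0.8, 0.9, -0.7]
gripper_width: 0.003
finger_force: 0.0
clock: 6.37
tcp_pos: [0.4411, 0.4177, 0.3021]
ee_rot: [0.0, 0.875, -0.483, 0.0]
contact_force: [0.2, 0.7, 0.2]
gripper_width: 0.001
finger_force: 0.0
[-0.0874307   0.83894412 -1.24161581  1.46685271  0.7961525   1.40047062
  2.34607839] [0.441054   0.41766333 0.302125  ] [0.21512703 0.71664468 0.19050672] [ 0.07324646 -0.01348833  0.00026525]
```

```bash
python3 -m handwheel '{"gripper":[0,0,0,0],"travel":[[0,0,-0.1],[0,0,-0.2],[0,0,-0.24],[0,0,-0.24]],"twist":[0,0,0,0]}' | grep -E 'tcp|force'; for i in 1 2 3 4; do python3 -m handwheel '{"gripper":[0,0],"travel":[[0,0,-0.02],[0,0,-0.02]],"twist":[0,0]}'| grep -E 'tcp|contact'; done
```

```text
tcp_pos: [0.4408, 0.4175, 0.2957]
contact_force: [0.0, 0.2, 0.1]
finger_force: 0.0
tcp_pos: [0.4408, 0.4177, 0.2956]
contact_force: [-0.2, -0.4, 0.4]
tcp_pos: [0.4408, 0.4177, 0.2952]
contact_force: [0.9, 0.1, -0.4]
tcp_pos: [0.4408, 0.4177, 0.2947]
contact_force: [-0.5, 0.3, -0.2]
tcp_pos: [0.4408, 0.4178, 0.2946]
contact_force: [0.3, 0.6, 2.4]
```

```bash
for i in 1 2; do python3 -m handwheel '{"gripper":[0,0,0],"travel":[[0,0,-0.01],[0,0,-0.01],[0,0,-0.01]],"twist":[0,0,0]}'| grep -E 'tcp|contact'; done
```

```text
tcp_pos: [0.4408, 0.4179, 0.2945]
contact_force: [0.1, -0.5, 4.1]
tcp_pos: [0.4409, 0.4178, 0.2942]
contact_force: [-0.8, -0.3, 5.7]
```

```bash
python3 -m handwheel '{"gripper":[0,85,85,85,85,85,85],"travel":[[0,0,0.8],[0,0,2],[0,0,3.2],[0,0,4],[0,0,4],[0,0,4],[0,0,4]],"twist":[0,0,0,0,0,0,0]}'; python3 look.py w2
python3 - <<'E'
import cv2
im=cv2.imread('pics/w2.png'); cv2.imwrite('pics/c2.png',cv2.resize(im[130:280,180:340],None,fx=4,fy=4,interpolation=3))
E
```

```text
clock: 8.45
tcp_pos: [0.4409, 0.4173, 0.3922]
ee_rot: [0.001, 0.874, -0.485, 0.0]
contact_force: [0.1, 0.1, 0.4]
gripper_width: 0.847
finger_force: 0.0
[-0.11  0.73 -1.24  1.33  0.69  1.53  2.43] [0.4409 0.4173 0.3922] fx [[0.529, -0.849, -0.001], [-0.849, -0.529, -0.002], [0.001, 0.002, -1.0]]
screw_axis 0.96 [252. 174.] [0.4435 0.4199 0.06  ]
knob_mid 0.6 [255. 185.] [0.4417 0.4168 0.107 ]
lever_pivot 0.69 [226. 151.] [0.4767 0.4124 0.0665]
lever_ball 0.75 [187. 103.] [0.5284 0.3934 0.0675]
```

View pics/c2.png

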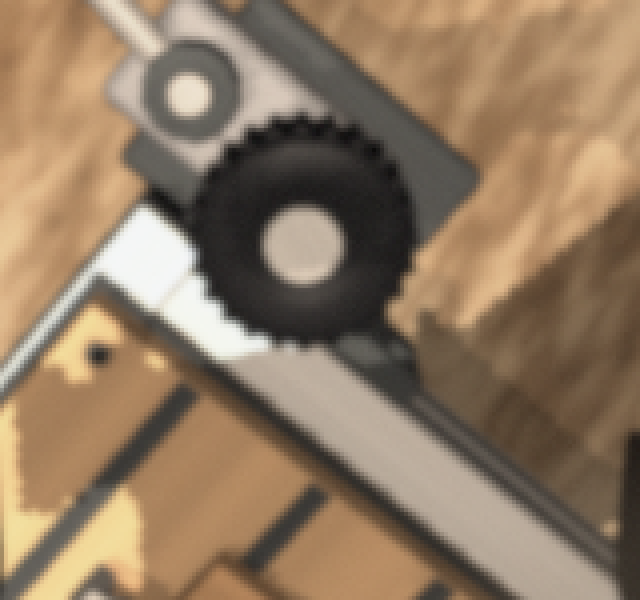

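Run:
```python
from h import *
st=r.state()
k=onz('wrist',(255.6,191.0),.1218,st);p=onz('wrist',(226.9,153.6),.074,st)
print(k,p,p-k,np.hypot(*(p-k)[:2]),np.degrees(np.arctan2(*(p-k)[1::-1])))
```

```text
[0.44058833 0.41784741 0.1218    ] [0.47415021 0.4131497  0.074     ] [ 0.03356187 -0.0046977  -0.0478    ] 0.03388905025907754 -7.968007203253216
```

```bash
python3 -m handwheel '{"gripper":[85,85,85,85,85,85,85,85],"travel":[[0,0.02,-1],[0,0.02,-2.3],[0,0.02,-3.6],[0,0.02,-4.6],[0,0.02,-5.1],[0,0.02,-5.2],[0,0.02,-5.2],[0,0.02,-5.2]],"twist":[0,0,0,0,0,0,0,0]}'; python3 -m handwheel '{"gripper":[49,49,49,47.5,47.5,46.5,46.5],"travel":[[0,0,0],[0,0,0],[0,0,0],[0,0,0],[0,0,0],[0,0,0],[0,0,0]],"twist":[0,0,0,0,0,0,0]}'
```

```text
clock: 9.37
tcp_pos: [0.4409, 0.419, 0.2653]
ee_rot: [-0.001, 0.874, -0.485, -0.0]
contact_force: [0.5, 0.1, 0.8]
gripper_width: 0.995
finger_force: 0.0
clock: 9.95
tcp_pos: [0.4408, 0.4182, 0.2638]
ee_rot: [-0.0, 0.874, -0.485, 0.0]
contact_force: [0.9, -0.7, -0.0]
gripper_width: 0.543
finger_force: 0.0
```

```bash
python3 -m handwheel '{"gripper":[45,44,44,40,40,40],"travel":[[0,0,0],[0,0,0],[0,0,0],[0,0,0],[0,0,0],[0,0,0]],"twist":[0,0,0,0,0,0]}';python3 -c "
from h import *; s=r.state();print(s['joint_positions'],s['tcp_pos'],s['contact_force'],s['wrist_torque'])"
```

```text
clock: 10.45
tcp_pos: [0.4409, 0.4183, 0.264]
ee_rot: [-0.0, 0.874, -0.485, 0.0]
contact_force: [-0.3, -0.7, 2.3]
gripper_width: 0.512
finger_force: 60.6
[-0.11166288  0.84288117 -1.15962242  1.51051612  0.78731882  1.30963425
  2.3434916 ] [0.44086309 0.41834973 0.26403402] [-0.31043279 -0.73706447  2.3135913 ] [-0.04628518 -0.03613952  0.05980896]
```

```bash
python3 -m handwheel '{"gripper":[40,40,40,40,40,40,40,40,40,40],"travel":[[0,0,-0.005],[0,0,-0.011],[0,0,-0.016],[0,0,-0.021],[0,0,-0.027],[0,0,-0.032],[0,0,-0.037],[0,0,-0.043],[0,0,-0.048],[0,0,-0.053]],"twist":[-1,-2,-3,-4,-5,-6,-7,-8,-9,-10]}';python3 -c "
from h import *; s=r.state();print(s['joint_positions'],s['tcp_pos'],s['contact_force'],s['wrist_torque'])"
```

```text
clock: 11.28
tcp_pos: [0.4421, 0.4181, 0.2627]
ee_rot: [0.002, -0.512, 0.859, -0.0]
contact_force: [2.3, -1.2, 0.2]
gripper_width: 0.511
finger_force: 60.7
[-0.2013999   0.73187154 -0.94179946  1.51440138  0.61809591  1.21065464
  1.40422431] [0.44211623 0.41811519 0.26271755] [ 2.33071833 -1.22398504  0.20582168] [-0.00805049 -0.71036581  0.09987048]
```

```bash
for i in 1 2; do python3 -m handwheel '{"gripper":[40,40,40,40,40,40,40,40,40,40],"travel":[[0,0,-0.005],[0,0,-0.011],[0,0,-0.016],[0,0,-0.021],[0,0,-0.027],[0,0,-0.032],[0,0,-0.037],[0,0,-0.043],[0,0,-0.048],[0,0,-0.053]],"twist":[-1,-2,-3,-4,-5,-6,-7,-8,-9,-10]}' | grep -E 'tcp|rot|contact';done; python3 -m handwheel '{"gripper":[40,40,40,40,40,40,40],"travel":[[0,0,-0.005],[0,0,-0.011],[0,0,-0.016],[0,0,-0.021],[0,0,-0.027],[0,0,-0.032],[0,0,-0.032]],"twist":[-1,-2,-3,-4,-5,-6,-6]}';python3 -c "
from h import *; s=r.state();print(s['joint_positions'],s['tcp_pos'],s['contact_force'],s['wrist_torque'])"
```

```text
tcp_pos: [0.4428, 0.4171, 0.2614]
ee_rot: [0.002, -0.014, 1.0, -0.001]
contact_force: [3.4, -2.1, 1.7]
tcp_pos: [0.4424, 0.4164, 0.26]
ee_rot: [0.002, 0.488, 0.873, -0.001]
contact_force: [1.5, -3.7, 3.7]
clock: 13.53
tcp_pos: [0.4418, 0.4164, 0.2591]
ee_rot: [0.002, 0.733, 0.68, -0.001]
contact_force: [-0.1, -4.5, 5.1]
gripper_width: 0.509
finger_force: 61.1
[-0.5646576   0.56360702 -0.32441409  1.53483505  0.1992094   1.07766919
 -1.0115081 ] [0.44181352 0.41636283 0.25912337] [-0.1255329  -4.47549171  5.10883181] [-1.09882786 -0.3117949  -0.07719071]
```

```bash
python3 -m handwheel '{"gripper":[60,85,85,85,85,0,0,0,0,0],"travel":[[0,0,0],[0,0,0],[0,0,0],[0,0,0.8],[0,0,1.5],[0,0,1.6],[0,0,1.6],[0,0,1.6],[0,0,1.6],[0,0,1.6]],"twist":[0,0,0,0,0,0,0,0,0,0]}'; python3 -m handwheel '{"gripper":[0,0,0,0,0],"travel":[[0,0,0],[0,0,-0.1],[0,0,-0.2],[0,0,-0.28],[0,0,-0.28]],"twist":[0,0,0,0,0]}'
```

```text
clock: 14.37
tcp_pos: [0.4405, 0.4179, 0.2975]
ee_rot: [-0.0, 0.732, 0.682, -0.001]
contact_force: [-0.3, 0.1, 0.4]
gripper_width: 0.294
finger_force: 0.0
clock: 14.78
tcp_pos: [0.4406, 0.418, 0.291]
ee_rot: [0.0, 0.732, 0.682, -0.001]
contact_force: [-0.8, -0.4, 0.6]
gripper_width: 0.002
finger_force: 0.0
```

```bash
for i in 1 2 3 4 5 6 7 8; do python3 -m handwheel '{"gripper":[0,0,0],"travel":[[0,0,-0.01],[0,0,-0.01],[0,0,-0.01]],"twist":[0,0,0]}'| grep -E 'tcp|contact'; done
```

```text
tcp_pos: [0.4408, 0.4183, 0.2918]
contact_force: [-0.7, -0.6, 0.6]
tcp_pos: [0.4408, 0.4182, 0.2915]
contact_force: [0.4, 0.1, 0.1]
tcp_pos: [0.4408, 0.4182, 0.2912]
contact_force: [-0.1, 0.5, -0.1]
tcp_pos: [0.4408, 0.4182, 0.2909]
contact_force: [0.3, 0.6, 0.4]
tcp_pos: [0.4408, 0.4182, 0.2907]
contact_force: [0.5, 1.0, -0.4]
tcp_pos: [0.4408, 0.4182, 0.2904]
contact_force: [0.7, 0.2, 0.1]
tcp_pos: [0.4408, 0.4182, 0.2902]
contact_force: [-0.2, 0.2, 0.6]
tcp_pos: [0.4408, 0.4182, 0.2899]
contact_force: [-0.4, 0.7, 0.1]
```

```bash
for i in 1 2 3 4 5 6 7 8; do python3 -m handwheel '{"gripper":[0,0,0],"travel":[[0,0,-0.01],[0,0,-0.01],[0,0,-0.01]],"twist":[0,0,0]}'| grep -E 'tcp|contact'; done
```

```text
tcp_pos: [0.4408, 0.4183, 0.2898]
contact_force: [-0.1, 0.4, 1.6]
tcp_pos: [0.4409, 0.4183, 0.2898]
contact_force: [-0.1, -0.2, 2.2]
tcp_pos: [0.4409, 0.4183, 0.2896]
contact_force: [-0.2, 0.4, 3.9]
tcp_pos: [0.4409, 0.4184, 0.2895]
contact_force: [-0.2, -1.1, 5.1]
tcp_pos: [0.441, 0.4184, 0.2895]
contact_force: [0.2, -0.4, 5.9]
tcp_pos: [0.441, 0.4184, 0.2894]
contact_force: [-0.9, -1.3, 7.0]
tcp_pos: [0.441, 0.4184, 0.2893]
contact_force: [0.1, -1.1, 6.6]
tcp_pos: [0.441, 0.4185, 0.2893]
contact_force: [-0.7, -0.7, 8.8]
```

```bash
for i in 1 2 3 4 5 6; do python3 -m handwheel '{"gripper":[0,0,0],"travel":[[0,0,-0.01],[0,0,-0.01],[0,0,-0.01]],"twist":[0,0,0]}'| grep -E 'tcp|contact'; done
```

```text
tcp_pos: [0.4411, 0.4185, 0.2892]
contact_force: [-0.8, -1.9, 9.0]
tcp_pos: [0.4411, 0.4185, 0.2892]
contact_force: [-2.0, -1.5, 9.5]
tcp_pos: [0.4411, 0.4185, 0.2891]
contact_force: [-1.4, -1.5, 10.0]
tcp_pos: [0.4412, 0.4185, 0.289]
contact_force: [-1.4, -1.8, 10.4]
tcp_pos: [0.4411, 0.4186, 0.2889]
contact_force: [-1.5, -1.3, 11.5]
tcp_pos: [0.4412, 0.4186, 0.2889]
contact_force: [-1.7, -1.7, 11.0]
```

```bash
python3 -m handwheel '{"gripper":[0,85,85,85,85,85,85,85,85,85],"travel":[[0,0,0.4],[0,0,0.8],[0,0,0.8],[0,0,0.8],[0,0,0.8],[0,0,0.4],[0,0,-0.4],[0,0,-1],[0,0,-1.1],[0,0,-1.1]],"twist":[0,0,0,0,0,0,0,0,0,0]}';python3 -m handwheel '{"gripper":[49,47,46,45,44,40,40,40],"travel":[[0,0,0],[0,0,0],[0,0,0],[0,0,0],[0,0,0],[0,0,0],[0,0,0],[0,0,0]],"twist":[0,0,0,0,0,0,0,0]}';python3 -c "
from h import *; s=r.state();print(s['tcp_pos'],s['contact_force'],s['wrist_torque'])"
```

```text
clock: 21.12
tcp_pos: [0.4402, 0.4174, 0.2565]
ee_rot: [0.0, 0.732, 0.682, -0.002]
contact_force: [0.9, 0.2, 0.2]
gripper_width: 0.996
finger_force: 0.0
clock: 21.78
tcp_pos: [0.4415, 0.4185, 0.2602]
ee_rot: [0.0, 0.732, 0.681, 0.002]
contact_force: [1.2, -0.4, 5.2]
gripper_width: 0.507
finger_force: 60.3
[0.44152111 0.41850911 0.2601747 ] [ 1.1999135  -0.39016328  5.16832337] [-0.02456771 -0.3722983  -0.00588042]
```

```bash
python3 -m handwheel '{"gripper":[40,40,40,40,40,40,40,40,40,40],"travel":[[0,0,0.015],[0,0,0.01],[0,0,0.005],[0,0,0],[0,0,-0.005],[0,0,-0.01],[0,0,-0.015],[0,0,-0.02],[0,0,-0.025],[0,0,-0.025]],"twist":[-1,-2,-3,-4,-5,-6,-7,-8,-9,-9]}';python3 -c "
from h import *; s=r.state();print(s['joint_positions'],s['tcp_pos'],s['contact_force'],s['wrist_torque'])"
python3 -m handwheel '{"gripper":[60,85,85,85,85,0,0,0,0,0],"travel":[[0,0,0],[0,0,0],[0,0,0],[0,0,0.8],[0,0,1.5],[0,0,1.6],[0,0,1.6],[0,0,1.6],[0,0,1.6],[0,0,1.6]],"twist":[0,0,0,0,0,0,0,0,0,0]}'; python3 -m handwheel '{"gripper":[0,0,0,0],"travel":[[0,0,0],[0,0,-0.1],[0,0,-0.2],[0,0,-0.2]],"twist":[0,0,0,0]}'
```

```text
clock: 22.62
tcp_pos: [0.4425, 0.4177, 0.2593]
ee_rot: [0.0, 0.962, 0.274, 0.002]
contact_force: [4.0, -1.1, 4.9]
gripper_width: 0.511
finger_force: 60.9
[-0.70892793  0.54392205 -0.11167637  1.53982649  0.06968487  1.05828051
 -1.85506755] [0.44252298 0.41773801 0.25925384] [ 3.9718293  -1.11381134  4.93499901] [-0.27764432 -0.97234101 -0.08061144]
clock: 23.45
tcp_pos: [0.4403, 0.4179, 0.2967]
ee_rot: [0.001, 0.961, 0.275, -0.001]
contact_force: [1.0, -0.5, -0.5]
gripper_width: 0.296
finger_force: 0.0
clock: 23.78
tcp_pos: [0.4406, 0.418, 0.2923]
ee_rot: [0.0, 0.961, 0.275, -0.001]
contact_force: [0.1, 0.7, -0.3]
gripper_width: -0.003
finger_force: 0.0
```

```bash
python3 -m handwheel '{"gripper":[0,0,0],"travel":[[0,0,-0.05],[0,0,-0.1],[0,0,-0.1]],"twist":[0,0,0]}'| grep -E 'tcp|contact'; for i in 1 2 3 4 5 6 7 8; do python3 -m handwheel '{"gripper":[0,0,0],"travel":[[0,0,-0.01],[0,0,-0.01],[0,0,-0.01]],"twist":[0,0,0]}'| grep -E 'tcp|contact'; done
```

```text
tcp_pos: [0.4407, 0.4182, 0.2905]
contact_force: [0.3, 0.5, -0.5]
tcp_pos: [0.4408, 0.4183, 0.2907]
contact_force: [0.4, 0.0, 0.7]
tcp_pos: [0.4408, 0.4182, 0.2903]
contact_force: [-0.7, -0.1, -0.4]
tcp_pos: [0.4408, 0.4182, 0.29]
contact_force: [-0.1, 0.1, -0.1]
tcp_pos: [0.4408, 0.4182, 0.2898]
contact_force: [-0.0, -0.1, 0.2]
tcp_pos: [0.4408, 0.4182, 0.2895]
contact_force: [0.4, 0.6, -0.2]
tcp_pos: [0.4408, 0.4182, 0.2893]
contact_force: [0.5, -0.6, -0.6]
tcp_pos: [0.4408, 0.4182, 0.289]
contact_force: [0.0, 0.4, 0.2]
tcp_pos: [0.4408, 0.4182, 0.2888]
contact_force: [1.0, -0.5, -0.5]
```

```bash
for i in 1 2 3 4 5 6; do python3 -m handwheel '{"gripper":[0,0,0],"travel":[[0,0,-0.02],[0,0,-0.02],[0,0,-0.02]],"twist":[0,0,0]}'| grep -E 'tcp|contact'; done
```

```text
tcp_pos: [0.4409, 0.4183, 0.2887]
contact_force: [-0.3, -1.3, 2.7]
tcp_pos: [0.4409, 0.4184, 0.2886]
contact_force: [-2.0, -0.7, 4.8]
tcp_pos: [0.441, 0.4185, 0.2886]
contact_force: [-1.1, -0.6, 6.2]
tcp_pos: [0.441, 0.4185, 0.2885]
contact_force: [-1.1, -2.2, 8.5]
tcp_pos: [0.4411, 0.4186, 0.2885]
contact_force: [-1.7, -1.2, 10.0]
tcp_pos: [0.4411, 0.4187, 0.2885]
contact_force: [-1.2, -1.7, 11.3]
```

```bash
python3 -m handwheel '{"gripper":[0,0,0,0,0,0,0,0,0,0],"travel":[[0,0,0.7],[0,0,1.4],[1.4,0.1,1.4],[2.8,0.2,1.4],[3.95,0.25,1.4],[3.95,0.25,1.4],[3.95,0.25,0.4],[3.95,0.25,-0.5],[3.95,0.25,-0.5],[3.95,0.25,-0.5]],"twist":[0,0,1.2,2.4,3.6,4.8,6,6.5,6.5,6.5]}'; python3 look.py w3
```

```text
clock: 28.37
tcp_pos: [0.539, 0.4238, 0.2709]
ee_rot: [0.0, 0.815, 0.58, -0.003]
contact_force: [0.9, 0.4, -0.9]
gripper_width: 0.002
finger_force: 0.0
[-0.56  0.7  -0.23  1.26  0.16  1.21 -1.13] [0.539  0.4238 0.2709] fx [[0.328, 0.945, -0.004], [0.945, -0.328, -0.003], [-0.004, -0.003, -1.0]]
screw_axis 0.61 [118. 273.] [0.4398 0.4181 0.06  ]
lever_pivot 0.67 [166. 271.] [0.4737 0.413  0.0665]
```

View pics/w3.png

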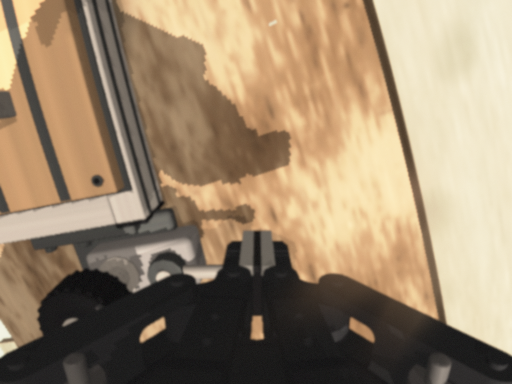

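```bash
python3 -m handwheel '{"gripper":[0,0,0,0],"travel":[[0,0,-0.8],[0,0,-1.5],[0,0,-1.7],[0,0,-1.7]],"twist":[0,0,0,0]}'; python3 -m handwheel '{"gripper":[0,0,0,0,0,0,0,0],"travel":[[-0.08,-0.22,0],[-0.16,-0.45,0],[-0.2,-0.75,0],[-0.22,-0.95,0],[-0.25,-1.1,0],[-0.3,-1.2,0],[-0.35,-1.3,0],[-0.35,-1.3,0]],"twist":[0,0,-0.6,-1.3,-1.9,-2.4,-2.8,-2.8]}'
```

```text
clock: 28.95
tcp_pos: [0.539, 0.4241, 0.2296]
ee_rot: [0.0, 0.814, 0.58, -0.001]
contact_force: [1.0, 0.3, -0.4]
gripper_width: -0.001
finger_force: 0.0
clock: 29.62
tcp_pos: [0.5313, 0.3919, 0.2326]
ee_rot: [-0.0, 0.891, 0.454, 0.002]
contact_force: [1.9, 1.1, 0.5]
gripper_width: -0.002
finger_force: 0.8
```

```bash
python3 -m handwheel '{"gripper":[0,0,0,0,0,0,0,0,0,0],"travel":[[-0.06,-0.15,-0.04],[-0.12,-0.31,-0.08],[-0.18,-0.46,-0.08],[-0.34,-0.64,-0.08],[-0.5,-0.82,-0.08],[-0.66,-1.0,-0.08],[-0.83,-1.12,-0.08],[-1.0,-1.23,-0.08],[-1.18,-1.34,-0.08],[-1.18,-1.34,-0.08]],"twist":[-0.9,-1.8,-2.6,-3.6,-4.6,-5.5,-6.3,-7.1,-7.8,-7.8]}';python3 -m handwheel '{"gripper":[0],"travel":[[0,0,0]],"twist":[0]}'
```

```text
clock: 30.45
tcp_pos: [0.5022, 0.358, 0.2311]
ee_rot: [-0.001, 0.998, 0.064, 0.002]
contact_force: [1.6, 0.3, 2.1]
gripper_width: -0.003
finger_force: 1.0
clock: 30.53
tcp_pos: [0.5023, 0.3582, 0.2305]
ee_rot: [-0.0, 0.998, 0.065, 0.002]
contact_force: [2.5, 0.1, 1.4]
gripper_width: 0.0
finger_force: 1.1
```

```bash
python3 -m handwheel '{"gripper":[0,0,0,0],"travel":[[-0.12,-0.04,0],[-0.24,-0.08,0],[-0.36,-0.12,0],[-0.36,-0.12,0]],"twist":[-0.6,-1.2,-1.8,-1.8]}'|grep -E 'tcp|contact'; for i in 1 2 3 4; do python3 -m handwheel '{"gripper":[0,0],"travel":[[-0.03,0,0],[-0.03,0,0]],"twist":[0,0]}'|grep -E 'tcp|contact'; done
```

```text
tcp_pos: [0.493, 0.3549, 0.2296]
contact_force: [2.2, -1.6, 1.6]
tcp_pos: [0.4921, 0.3552, 0.2291]
contact_force: [1.7, -1.4, 1.5]
tcp_pos: [0.491, 0.3553, 0.2288]
contact_force: [2.5, -1.3, 2.2]
tcp_pos: [0.4903, 0.3553, 0.2288]
contact_force: [3.5, -1.6, 1.8]
tcp_pos: [0.49, 0.3552, 0.2289]
contact_force: [4.9, -1.1, 0.7]
```

```bash
for i in 1 2 3 4; do python3 -m handwheel '{"gripper":[0,0],"travel":[[-0.02,0,0],[-0.02,0,0]],"twist":[0,0]}'|grep -E 'tcp|contact'; done
```

```text
tcp_pos: [0.4898, 0.3552, 0.229]
contact_force: [5.6, -0.9, -0.5]
tcp_pos: [0.4897, 0.3551, 0.229]
contact_force: [7.0, -1.3, 0.3]
tcp_pos: [0.4894, 0.3551, 0.2291]
contact_force: [6.8, -0.7, -0.6]
tcp_pos: [0.4893, 0.3551, 0.2291]
contact_force: [7.1, 0.2, -0.8]
```

```bash
python3 -m handwheel '{"gripper":[0,0,0,0,0,0,0,0,0,0],"travel":[[0.4,0,0],[1,0,0],[1,0,1],[1,0,2.5],[0.5,0.6,4],[0,1.2,5.4],[-0.8,2,6.4],[-0.8,2,6.4],[-0.8,2,6.4],[-0.8,2,6.4]],"twist":[0,0,0,0,0,0,0,0,0,0]}'; python3 look.py w4;python3 - <<'E'
import cv2
im=cv2.imread('pics/w4.png'); cv2.imwrite('pics/c4.png',cv2.resize(im[80:280,140:360],None,fx=3,fy=3,interpolation=3))
E
```

```text
clock: 33.03
tcp_pos: [0.4662, 0.4059, 0.3876]
ee_rot: [0.001, 1.0, -0.029, -0.002]
contact_force: [-0.2, -0.8, -1.1]
gripper_width: 0.001
finger_force: 0.0
[-0.78  0.46  0.06  1.34 -0.03  1.35 -2.35] [0.4662 0.4059 0.3876] fx [[0.998, -0.058, -0.003], [-0.058, -0.998, -0.002], [-0.003, 0.002, -1.0]]
screw_axis 0.84 [244. 198.] [0.4422 0.4201 0.06  ]
screw_axis 0.6 [358. 220.] [0.4131 0.3078 0.06  ]
knob_mid 0.82 [244. 214.] [0.4434 0.4189 0.107 ]
knob_mid 0.4 [358. 217.] [0.4346 0.3237 0.107 ]
lever_pivot 0.84 [247. 169.] [0.4721 0.4153 0.0665]
lever_ball 0.63 [357. 218.] [0.4176 0.3121 0.0675]
```

View pics/c4.png

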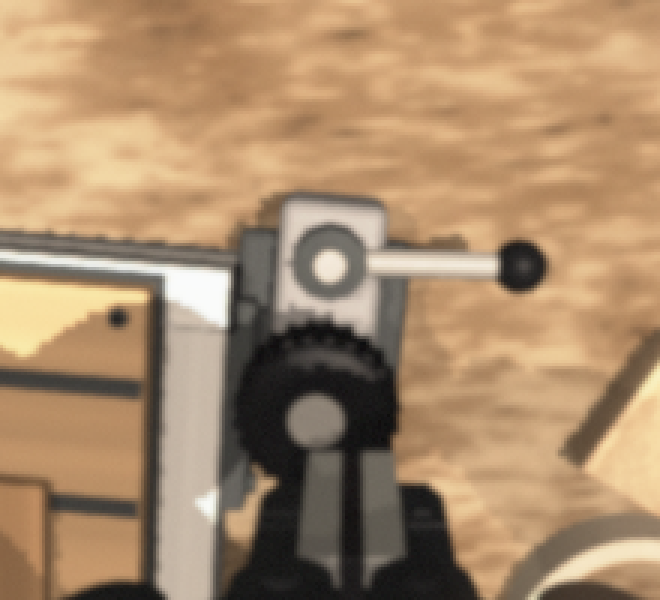

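Run:
```python
from h import *
st=r.state()
k=onz('wrist',(245.3,220),.1157,st);p=onz('wrist',(249.9,168.2),.074,st);b=onz('wrist',(314,168.6),.0675,st)
p2=onz('wrist',(249.9,168.4),.0665+.0075,st)
yaw=np.arctan2(*(p-k)[1::-1]); L=np.arctan2(*(b-p)[1::-1])
print(k,p,b,np.linalg.norm((b-p)[:2]),np.degrees(yaw),'lever',yaw-.1-L,-.15-.1-L)
a=[onz('wrist',(c/3+140,rr/3+80),.069,st) for c,rr in [(165,285),(155,590)]]
print('edge yaw',np.degrees(np.arctan2(*(a[0]-a[1])[1::-1])))
```

```text
[0.44319371 0.41574489 0.1157    ] [0.47658192 0.41050572 0.074     ] [0.47122774 0.35174246 0.0675    ] 0.059006680236215976 -8.917941373904657 lever 1.4060123892402636 1.4116598287147266
edge yaw -8.617472484288458
```

Run:
```python
from h import *
for n,f,(x0,y0,x1,y1) in [('scene','s0',(95,230,215,350)),('side','d0',(300,215,410,315))]:
    a=cv2.imread(f'pics/{f}.png',0)[y0:y1,x0:x1].astype(np.float32); im=save(n,n+'1')
    b=cv2.cvtColor(im,cv2.COLOR_RGB2GRAY)[y0:y1,x0:x1].astype(np.float32)
    print(n,cv2.phaseCorrelate(a,b,cv2.createHanningWindow(a.shape[::-1],cv2.CV_32F)), np.abs(a-b).mean())
s=r.state(); print(s['clock'],s['contact_force'])
```

```text
scene ((0.011121978506167807, 0.06885551954874813), 0.97997647245725) 2.8258355
side ((0.026700324734825642, -0.008080021997791675), 0.8434568943977356) 11.873091
33.3833 [-0.7658043  -0.2161949   0.57413834]
```

```bash
python3 -c "
from cell import r; print(r.job_done())"
```

```text
the job is handed in; nothing more can be done
None
```

The job is handed in: the front foot is screwed down until it bears on the bench (my estimate is 2 to 5 N; the load wasn't measured directly), the lock lever is at its stop at about 1.40 rad, and a before/after comparison of the camera pictures shows the router has not moved.

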